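# Index the dish stage under the lens

## Robot

A 6-joint arm with a two-finger parallel gripper is mounted at the origin on the work surface. World frame = base frame: x ahead of the robot, y to its left, z up, the work surface at z = 0. Lengths are in mm, angles in degrees, forces in N, time in s.
With the tool pointing down it reaches from about 300 to 850 mm from the base axis. Payload 4.2 kg.
Tool frame: the origin (TCP) lies between the finger pads; the fingertips stand 25 mm ahead of it and the grasp point (between the pads) lies 6 mm ahead of it; x points along the fingers, y is the direction in which the jaws open and shut, and the axes are right-handed (so a half turn about x gives the same grasp; the last joint's range is limited). The gripper opens to 91 mm and grips with 3 to 60 N. Pads are 32 mm wide; open, the fingers measure 118 mm over their backs; the gripper's body (76 mm by 178 mm) begins 60 mm behind the grasp point.
Start: joints at [64.916, 18.312, 89.639, -0, 72.044, -1.146], TCP at [233.311, 525.557, 202.776] pointing down, gripper open.
Joint ranges: [-177.97, 177.97], [-48.28, 115.42], [12.27, 149.76], [-77.06, 257.06], [2.81, 150.46], [-146.56, 146.56]. Speed limits (degrees/s): [147.25, 147.25, 180, 180, 180, 180].

## Interface

Orientations are given as [roll, pitch, yaw] about the fixed x, y, z axes, in that order (R = Rz(yaw) Ry(pitch) Rx(roll)).
In Python, from workcell import env gives the robot as it stands.
- The arm moves only by the tool jog_arm, never from a script. Its argument "plan" is one flat list of numbers, 4 for each row, row after row: the shift along the tool's x, y, z in cm, then the turn about the tool's x in units of 6 degrees (1.0 is 6 degrees). In form: [tx, ty, tz, turn, tx, ty, tz, turn, ...]. A call has 1 to 12 rows; each row shifts and turns the commanded pose from where the row before left it, along the tool's axes as they then stand; what a row does not reach is not made up. A row lasts 1/12 s, in which the tool goes at most 41.7 mm and 7.16 degrees, less where a joint would pass 70% of its speed; a pose out of reach is approached as far as the arm can. A call with a gripper value outside its range is refused whole. "claw" is the finger opening in cm, from 0 to 9.12, set as the call begins (left out, the last holds). The fingers move at their own pace and stop on an object; "newtons" is the grip in N (left out, the last holds). Time passes only in rows, so rows that do not move let the fingers close. It gives the time, the measured TCP pose, the force and the opening at its end, in the units of the state.
- env.state(): the state, without advancing time (a new reading comes with each control period).
- env.grab_frame(name): name is "scene" or "top"; returns the picture (420x560x3 uint8, red, green, blue); there is no depth.
- env.calibration(name): a dict with "vertical_fov" (degrees; the focal length in pixels is half the picture's height over the tangent of half this angle, whatever the lens; pixels are square), "cx", "cy" (the principal point, pixels), "origin" and "orientation" of the camera in the world. Camera axes: x right, y down, z forward; pixel columns grow to the right and rows downward; lengths in mm; the calibration is good to about 2 mm. A picture is of the moment at which its call begins. calibration takes no time and is no camera call.
- env.job_done(): hands the job in, once; it reports no verdict.
The state is a dict: "time_s": time; "qpos": joint angles; "qvel": joint speeds; "effort": joint torques, N m; "ee_pos": TCP position; "ee_rot": TCP orientation; "force": force on the tool from outside, world axes, zero at the start; "torque": the same for the moment, N m; "gripper_width": finger opening in mm.
Only numpy, scipy, OpenCV 4.12 (cv2) and the standard library are available. Lean on these libraries where they do the work, as an engineer would, in place of code of your own. Each camera call takes 0.05 s, during which the arm holds its last target.

## Task

Bring the flat dish under the lens of the indexing stage: pull the turntable's sprung pin out by its knob, swing the turntable round and let the pin spring fully home into the hole that puts the dish under the lens. Work gently: do not force the pin against the ring, keep dish and jar standing in their seats, leave the things around the stage alone, and let go at the end.

Things in the scene. Friction and masses are not known exactly. Their poses are not given: they have to be found in the camera images.
- stage: Fixed dark round stage, 284 mm across. Origin: on the vertical turntable axis, at bench height. Its +x runs from the axis to the lens column (foot to 200 mm out; steel column 20 mm thick at 172 mm, 315 mm high). The start hole, with the pin in it, lies 125 mm along its -x.
- ring_centre (a point): Turntable axis at the height of the flat top of the steel index ring, 45 mm above the bench. The ring, 110 to 140 mm from the axis, runs under the pin, 54 degrees each way from the start hole. It has three pin holes, 9.5 mm wide along the arc, 15 mm deep: the start hole and one to each side.
- nominal_l (a point): Nominal place of the side hole on the stage's +y side (turn = -45 degrees), on the ring's top. The hole is in a steel block clamped by hand, so it really lies off this point, up to 6 degrees (13 mm) either way along the arc, not measured: find it by feel. In line with the hole, outside it, a dark lug (139 to 164 mm from the axis, 48 mm high) with a brass screw (to 60 mm).
- nominal_r (a point): The same for the side hole on the stage's -y side (turn = +45 degrees), in a block of its own, clamped up to 6 degrees either way from here.
- lens (a point): Centre of the underside of the lens (38 mm wide there, 56 mm higher up), 75 mm from the turntable axis along the stage's +x, 125 mm above the bench. The lens body and its arm reach up to 270 mm.
- turn (a joint): Angle of the grey turntable (210 mm across, top 63 mm above the bench), rad, positive counter-clockwise from above, 0 at the start, stops at 0.95 either way. Three seats lie 75 mm from its axis, at 0 and 45 degrees either side of the stage's +x when turn = 0. A dish at +y of the stage needs a negative turn, one at -y a positive. Pin out, it turns with about 2 N at the knob and stays put.
- plunger (a joint): How far the sprung pin (8 mm thick, tip bevelled) is pulled up, m: 0 = home, tip 12 mm deep in a hole; 0.012 = tip on the ring's flat; 0.018 = stop. The spring pushes down with 6 N at 0, 9 N at 0.012, plus damping (50 N s/m). Let go between holes, the pin rides on the ring (3 to 5 N to drag at the knob) and springs into a hole it passes over; that locks the turntable (1 mm play each way).
- knob (a point): Middle of the pin's black knurled knob: upright cylinder 26 mm thick, 28 mm high, 125 mm from the turntable axis, on a 34 mm wide tongue (top 63 mm above the bench), turning with the turntable. 90 mm above the bench when the pin is home, rising with the pin. Below it a brass boss 21 mm thick, to 74 mm above the bench; free on all sides.
- dish: Flat white culture dish with lid, 38 mm across, 12 mm high, standing loose in one of the two side seats between four 6 mm steel studs (1.5 mm play). Origin: centre of its underside.
- jar: White jar with lid, 38 mm across, 38 mm high, loose in the other side seat. Origin: centre of its underside.
- beaker: Bystander: glass beaker, 66 mm across, 85 mm high. Origin: centre of its underside.
- reagent: Bystander: amber bottle, 64 mm across, 140 mm high. Origin: centre of its underside.
- tipbox: Bystander: grey box with clear lid, 118 x 78 x 70 mm. Origin: centre of its underside.
Mind the look-alikes: they are no part of the job. There is more than one size of the jar; the one meant has the size given above. What is shaped like the dish but brown is not meant.

How it is judged (in metres and radians):
On the way, in this order (a step that is already met when the one before it is completed fails the run):
1. the pin is pulled clear of the start hole (value of joint plunger above 0.0122 m and value of joint turn between -0.08 and 0.08 rad), for 0.1 s.
2. the turntable is turned at least 0.5 rad with the pin out (value of joint plunger above 0.008 m and (value of joint turn above 0.5 rad or value of joint turn below -0.5 rad)), for 0.1 s.
At the end, for the whole second after the job is handed in: The pin is home in a hole (plunger under 3 mm), the flat dish stands within 12 mm of the lens axis seen from above, dish and jar stand flat and upright in their seats (tilt under 0.1 rad, undersides 60 to 66 mm above the bench), and turntable and dish are at rest (value of joint plunger below 0.003 m and horizontal distance between dish and lens below 0.012 m and angle between each of dish, jar's own z axis and vertical below 0.1 rad and height (world z) of dish between 0.06 and 0.066 m and height (world z) of jar between 0.06 and 0.066 m and linear speed of dish below 0.02 m/s and velocity of joint turn between -0.05 and 0.05 rad/s); the robot touches nothing.
It fails at once if the pin is forced against the ring (over 30 N) (contact force between plunger_c0 and anything else above 30 N).
It fails at once if the dish or the jar is tipped (angle between any of dish, jar's own z axis and vertical above 0.4 rad).
It fails at once if a thing beside the stage is disturbed (distance of any of beaker, reagent, tipbox from where it was at the start of the episode above 0.02 m).
It also fails if it takes over 48 s, if anything falls off the work surface, if the arm or the gripper's body presses on something with over 40 N, if the wrist force passes 120 N, or if a joint passes its speed limit or range.

## Working session

There is one attempt and no reset: what is moved stays moved. The work goes in short steps, Python scripts to look and compute and a tool call to move; the robot and the scene stay as the last step left them, time stands still between calls to the robot, and variables do not carry over. Pictures are saved under pics/ and viewed, and the job is handed in when it is done.

Besides the shell and the picture viewer there is one more tool, called after "Emit:" as a command line: name --argument value ..., lists and objects as JSON in quotes. jog_arm: Moves the arm, as the interface text tells. Its arguments: {"type":"object","properties":{"plan":{"type":"array"},"claw":{"type":"number"},"newtons":{"type":"number"}},"required":["plan"]}

```bash
ls; mkdir -p pics; python3 - <<'E'
from workcell import env
import cv2
print(env.state())
for n in("scene","top"):
    print(env.calibration(n))
    cv2.imwrite(f"pics/{n}0.png",env.grab_frame(n)[:,:,::-1])
E
```

```text
pics
{'time_s': 0.0, 'qpos': array([ 6.49154880e+01,  1.83528785e+01,  8.97072453e+01, -1.37700309e-03,
        7.20427672e+01, -1.14560696e+00]), 'qvel': array([ 0.00604998,  0.04535198, -0.06239886,  0.01818721, -0.09985024,
        0.03060426]), 'effort': array([-1.53909859e-03, -4.12456298e+01, -2.31971580e+01,  7.25950976e-02,
        4.58568195e-02, -1.57621894e-04]), 'ee_pos': array([233.0940035 , 525.05961411, 201.90220234]), 'ee_rot': array([ -90.41662841,   89.89710063, -114.35510772]), 'force': array([-1.06600102,  0.66723311, -0.05589111]), 'torque': array([-0.03571054,  0.01382216, -0.03285859]), 'gripper_width': 90.90812183661389}
{'vertical_fov': 46.688066427317175, 'cx': 279.73427936424605, 'cy': 214.93285685283394, 'origin': array([1137.03642518, -327.5507929 , 1052.64847342]), 'orientation': array([-145.1987268 ,    0.18264588,   59.62712263])}
{'vertical_fov': 52.82150350927768, 'cx': 273.5853765881222, 'cy': 210.79115632777584, 'origin': array([453.34929408,  -8.85024045, 987.48380882]), 'orientation': array([-172.49341095,   -0.96678854,  -90.19909696])}
```

View pics/scene0.png

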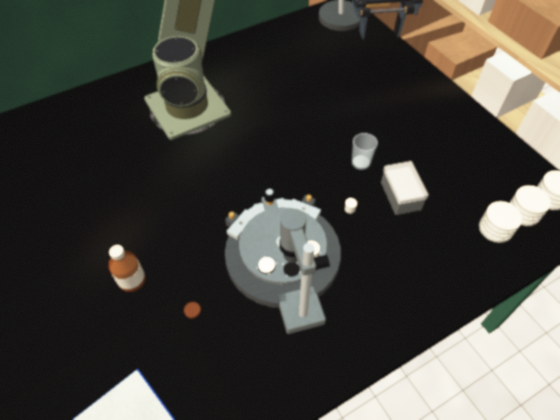

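View pics/top0.png

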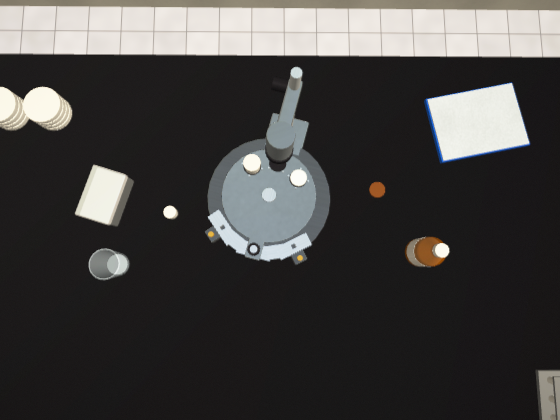

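```bash
python3 - <<'E'
import cv2
a=cv2.imread('pics/top0.png')[55:275,190:350]
b=cv2.imread('pics/scene0.png')[180:340,210:350]
cv2.imwrite('pics/c1.png',cv2.resize(a,None,fx=2.7,fy=2.7,interpolation=cv2.INTER_CUBIC))
cv2.imwrite('pics/c2.png',cv2.resize(b,None,fx=3.7,fy=3.7,interpolation=cv2.INTER_CUBIC))
E
```

```text
(no output)
```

View pics/c1.png

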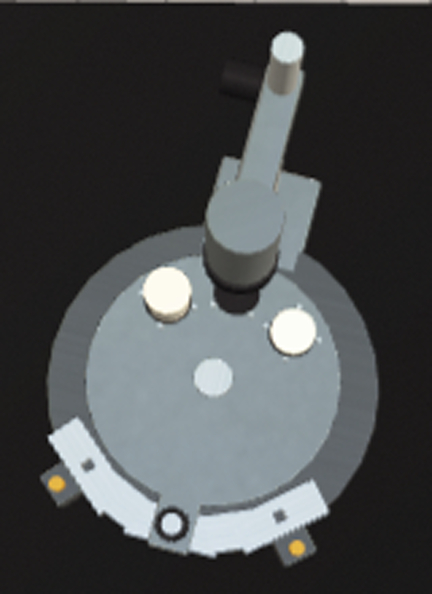

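View pics/c2.png

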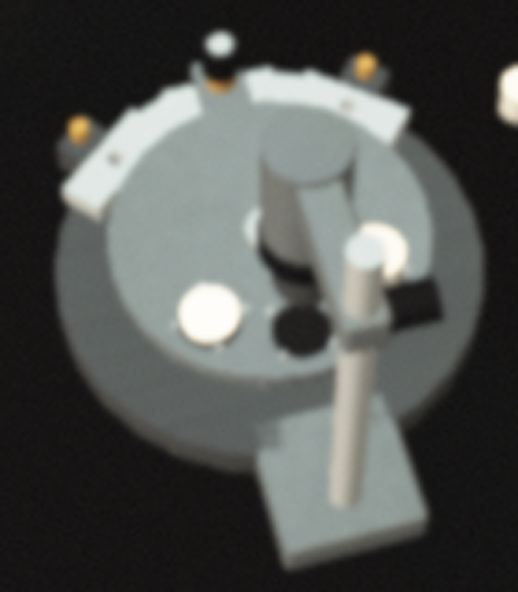

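```bash
cat > h.py <<'E'
import numpy as np, cv2
from scipy.spatial.transform import Rotation as Ro
from workcell import env
def cam(n):
    c=env.calibration(n); f=210/np.tan(np.radians(c['vertical_fov']/2))
    return c,f,Ro.from_euler('xyz',c['orientation'],degrees=True).as_matrix()
def ray(n,p):
    c,f,R=cam(n); d=R@np.array([(p[0]-c['cx'])/f,(p[1]-c['cy'])/f,1]); return c['origin'],d/np.linalg.norm(d)
def onz(n,p,z):
    o,d=ray(n,p); return o+d*(z-o[2])/d[2]
def proj(n,X):
    c,f,R=cam(n); q=R.T@(np.asarray(X)-c['origin']); return np.array([c['cx']+f*q[0]/q[2],c['cy']+f*q[1]/q[2]])
def tri(p,q):
    o1,d1=ray('top',p);o2,d2=ray('scene',q)
    A=np.c_[d1,-d2];t=np.linalg.lstsq(A,o2-o1,rcond=None)[0]
    a,b=o1+d1*t[0],o2+d2*t[1]; return (a+b)/2,np.linalg.norm(a-b)
E
python3 - <<'E'
from h import *
for n,box in(("top",(190,55,350,275)),("scene",(210,180,350,340))):
    im=cv2.imread(f'pics/{n}0.png');hsv=cv2.cvtColor(im,cv2.COLOR_BGR2HSV)
    x0,y0,x1,y1=box
    def blobs(m,nm):
        k,_,st,ce=cv2.connectedComponentsWithStats(m[y0:y1,x0:x1].astype('uint8'))
        for i in range(1,k):
            if st[i,4]>6: print(n,nm,(ce[i]+[x0,y0]).round(1),st[i,2:])
    b,g,r=[im[:,:,i].astype(int) for i in range(3)]
    blobs((im.min(2)>215),'white')
    blobs((hsv[:,:,1]>140)&(r>130),'orange')
    v=im.max(2);
    blobs((v>85)&(v<255),'all')
E
```

```text
top white [251.5 161.9] [ 18  17 226]
top white [298.3 177.1] [ 16  17 203]
top white [270.  249.6] [9 2 9]
top orange [210.7 233.9] [ 6  5 24]
top orange [299.5 257.3] [ 6  5 22]
top all [272.5  55. ] [154   1 154]
top all [270.4 190.3] [  125   197 13056]
top all [253.2 248.7] [ 9  9 58]
scene white [347.9 203. ] [ 4  9 27]
scene white [298.2 206.5] [ 40  17 220]
scene white [245.1 218.8] [ 34  30 295]
scene white [311.8 246.6] [ 16  13 134]
scene white [266.1 264. ] [ 16  15 189]
scene orange [308.6 196.9] [ 4  5 17]
scene orange [230.4 214.4] [ 4  6 16]
scene all [269.  191.5] [ 9  8 50]
scene all [282.5 256.2] [  114   139 10255]
scene all [346.9 205.3] [ 6 17 81]
```

```bash
python3 - <<'E'
from h import *
for nm,p,q in(("jar?",(251.5,162),(311.8,246.6)),("dish?",(298.3,177.1),(266.1,264)),("knob",(253.2,248.7),(269,191.5)),("scrL",(210.7,233.9),(308.6,196.9)),("scrR",(299.5,257.3),(230.4,214.4))):
    print(nm,tri(p,q))
# turntable ellipse in top: edge fit
im=cv2.imread('pics/top0.png');b=cv2.cvtColor(im,cv2.COLOR_BGR2GRAY)
c0=np.array([268.5,196])
pts=[]
prof=[]
for a in np.radians(np.arange(0,360,3)):
    d=np.array([np.cos(a),np.sin(a)])
    rr=np.arange(40,70,.25)
    v=np.array([cv2.getRectSubPix(b,(1,1),tuple((c0+d*r).astype(float)))[0,0] for r in rr]).astype(int)
    g=v[:-8]-v[8:]; s=rr[:-8]+1
    # outer edge: to dark table
    i=np.argmax(g); prof.append((int(np.degrees(a)),s[i],g[i],v[0]))
print([(a,float(r),int(g)) for a,r,g,_ in prof])
k=[onz('top',c0+np.array([np.cos(np.radians(a)),np.sin(np.radians(a))])*r,63)[:2] for a,r,g,_ in prof if (r<52 and (a<50 or 150<a<250 ))]
k=np.array(k);(x,y),rad=cv2.minEnclosingCircle(k.astype('f4'))
A=np.c_[2*k,np.ones(len(k))];s=np.linalg.lstsq(A,(k**2).sum(1),rcond=None)[0]
print('circle',s[:2],np.sqrt(s[2]+s[0]**2+s[1]**2),len(k))
for p in((293.7,246.1),(222.6,227.2)): print('hole',onz('top',p,45))
print('cap', onz('top',(268.8,194.5),65))
for p in((210.7,233.9),(299.5,257.3)):print('screw',onz('top',p,60))
print('knob104',onz('top',(253.2,248.7),104))
E
```

```text
jar? (array([676.50580076,  23.24395908,  98.77851652]), np.float64(0.7793016704850412))
dish? (array([649.05927709, -80.53923298,  69.83525362]), np.float64(1.7168921995029292))
knob (array([490.10607479,  18.10072389,  99.71344428]), np.float64(1.281043019039936))
scrL (array([525.02640972, 113.70560369,  52.96859333]), np.float64(0.6431854721208944))
scrR (array([472.50661133, -83.17706583,  52.86022763]), np.float64(3.214381732325818))
[(0, 61.5, 77), (3, 61.5, 72), (6, 61.75, 71), (9, 61.25, 68), (12, 61.75, 74), (14, 61.75, 65), (18, 61.75, 66), (21, 61.75, 67), (24, 62.0, 67), (27, 62.25, 67), (29, 62.0, 64), (33, 62.25, 66), (36, 62.25, 69), (39, 62.5, 67), (42, 62.75, 65), (45, 62.5, 64), (48, 64.0, 110), (51, 64.0, 159), (54, 63.5, 140), (57, 63.0, 152), (59, 62.5, 93), (63, 62.0, 102), (66, 62.5, 99), (69, 62.25, 103), (72, 63.25, 161), (75, 63.75, 152), (78, 64.5, 181), (81, 62.75, 172), (84, 63.0, 145), (87, 63.0, 185), (90, 65.0, 154), (93, 64.0, 182), (96, 63.25, 169), (99, 64.75, 99), (102, 64.5, 116), (105, 59.0, 130), (108, 58.5, 146), (111, 64.75, 96), (114, 63.5, 
[... 1070 characters left out ...]
, 50.75, 29), (300, 46.25, 33), (303, 62.5, 55), (306, 58.25, 64), (309, 58.5, 64), (312, 59.0, 62), (315, 59.0, 62), (318, 59.0, 66), (321, 42.0, 88), (324, 43.25, 90), (327, 43.5, 84), (330, 43.25, 85), (333, 42.75, 88), (336, 41.25, 78), (339, 60.25, 67), (342, 60.25, 70), (345, 60.5, 68), (348, 60.75, 71), (351, 61.25, 70), (354, 60.75, 70), (357, 60.75, 65)]
circle [612.52840677 -10.30282093] 99.03617608187602 8
hole [498.17552233 -69.68892178  45.        ]
hole [540.69468941  88.78381045  45.        ]
cap [611.22092835 -14.38117396  65.        ]
screw [524.62010438 113.07761756  60.        ]
screw [473.03228058 -81.15949814  60.        ]
knob104 [490.19558333  18.55014276 104.        ]
```

```bash
cat >> h.py <<'E'
C=np.array([611.2,-14.4]); K0=np.array([490.2,18.5])
def pose():
    s=env.state(); R=Ro.from_euler('xyz',s['ee_rot'],degrees=True).as_matrix()
    return s,s['ee_pos'],R
def yawy(R): return np.degrees(np.arctan2(R[1,1],R[0,1]))
def delta(X):
    s,p,R=pose(); return R.T@(np.asarray(X)-p)/10
E
python3 - <<'E'
from h import *
s,p,R=pose(); print(R.round(3),yawy(R))
a=np.degrees(np.arctan2(*(K0-C)[::-1]));print('knob ang',a,'tangent(ccw)',a+90, 'stage x',a+180, np.hypot(*(K0-C)))
print('delta',delta([*K0,150]))
for p in((108,264),(425,252),(105,195)):print(onz('top',p,60))
# refine axis: turntable edge, radius 40-50
im=cv2.imread('pics/top0.png');b=cv2.GaussianBlur(cv2.cvtColor(im,cv2.COLOR_BGR2GRAY),(3,3),0)
c0=np.array([268.5,196]);k=[]
for a in list(range(-30,40,3))+list(range(150,235,3)):
    d=np.array([np.cos(np.radians(a)),np.sin(np.radians(a))]);rr=np.arange(43,52,.25)
    v=np.array([cv2.getRectSubPix(b,(1,1),tuple((c0+d*r).astype(float)))[0,0] for r in rr]).astype(int)
    g=v[:-8]-v[8:];i=np.argmax(g);k.append(onz('top',c0+d*(rr[i]+1),63)[:2])
k=np.array(k)
for _ in range(4):
    A=np.c_[2*k,np.ones(len(k))];s=np.linalg.lstsq(A,(k**2).sum(1),rcond=None)[0]
    e=np.abs(np.hypot(*(k-s[:2]).T)-np.sqrt(s[2]+s[0]**2+s[1]**2));k=k[e<max(1.5,2*np.median(e))]
print(s[:2],np.sqrt(s[2]+s[0]**2+s[1]**2),len(k))
E
```

```text
[[-0.001  0.406  0.914]
 [-0.001  0.914 -0.406]
 [-1.    -0.002 -0.   ]] 66.06358613252239
knob ang 164.7889642129583 tangent(ccw) 254.7889642129583 stage x 344.78896421295826 125.39302213440752
delta [  5.25659126 -35.86629782  44.05401671]
[459.91832749 333.59902003  60.        ]
[ 483.75400525 -357.45022114   60.        ]
[611.16938382 347.3432065   60.        ]
[610.88948244 -13.93320155] 104.01562742095658 47
```

Emit:
jog_arm --plan '[0, -2.4, 2.95, 0, 0, -2.4, 2.95, 0, 0, -2.4, 2.95, 0, 0, -2.4, 2.95, 0, 0, -2.4, 2.95, 0, 0, -2.4, 2.95, 0, 0, -2.4, 2.95, 0, 0, -2.4, 2.95, 0, 0, -2.4, 2.95, 0, 0, -2.4, 2.95, 0, 0, -2.4, 2.95, 0, 0, -2.4, 2.95, 0]' --claw 6

```text
time_s: 1.1
ee_pos: [440.2, 116.8, 202.6]
ee_rot: [178.9, 90.0, 154.9]
force: [0.6, 0.4, -0.3]
gripper_width: 60.3
```

```bash
python3 - <<'E'
from h import *
s,p,R=pose(); print(s['time_s'],s['qpos'].round(1),p,yawy(R),R[:,0],delta([*K0,150]))
E
```

```text
1.1 [ 13.4   7.5 104.2   0.   68.3 -52.7] [440.20256489 116.83077742 202.60754384] 66.05966069531 [-2.53810648e-04  1.18773018e-04 -9.99999961e-01] [ 5.25831728 -6.95833068  8.5611987 ]
```

Emit:
jog_arm --plan '[0, -2.3, 2.8, 0, 0, -2.3, 2.8, 0, 0, -2.3, 2.8, 0, 1.0, 0, 0, -1.0, 1.0, 0, 0, -0.45, 0, 0, 0, 0, 0, 0, 0, 0]'

```text
time_s: 1.68
ee_pos: [488.2, 21.4, 182.2]
ee_rot: [-167.6, 89.9, 177.1]
force: [0.3, -0.3, 0.8]
gripper_width: 59.9
```

```bash
python3 - <<'E'
from h import *
s,p,R=pose(); print(s['time_s'],s['qpos'].round(1),p,yawy(R),R[:,0],delta([*K0,150]),s['force'])
cv2.imwrite('pics/a.png',env.grab_frame('top')[:,:,::-1]);cv2.imwrite('pics/b.png',env.grab_frame('scene')[:,:,::-1])
a=cv2.imread('pics/a.png')[140:340,180:340];b=cv2.imread('pics/b.png')[120:280,200:360]
cv2.imwrite('pics/ab.png',np.hstack([cv2.resize(a,(400,500)),cv2.resize(b,(400,500))]))
E
```

```text
1.6833 [  1.2  11.5 102.3   0.   66.3 -73.5] [488.2043473   21.41845866 182.1610521 ] 74.66604737424673 [-1.91347710e-03  9.71832683e-05 -9.99998165e-01] [ 3.21568908 -0.22735648  0.27565521] [ 0.26329514 -0.25606473  0.78633724]
```

View pics/ab.png

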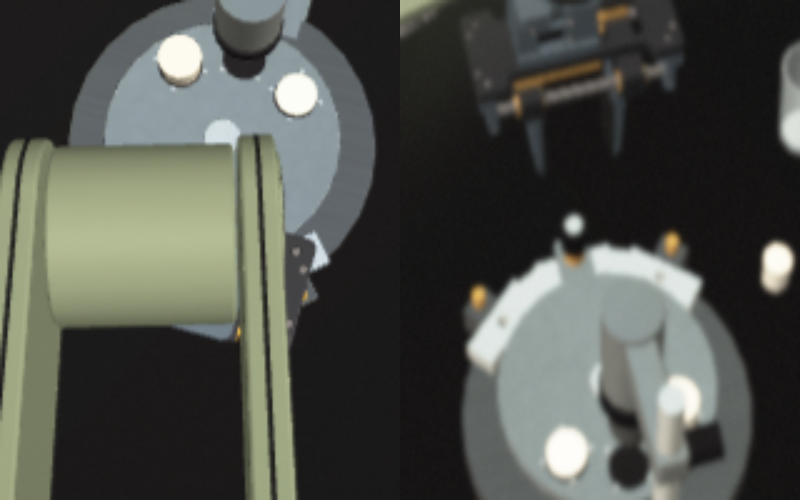

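Emit:
jog_arm --plan '[1.0, -0.25, 0.28, 0, 2.0, 0, 0, 0, 2.0, 0, 0, 0, 2.0, 0, 0, 0, 1.0, 0, 0, 0, 0.2, 0, 0, 0, 0, 0, 0, 0, 0, 0, 0, 0]' --newtons 4

```text
time_s: 2.45
ee_pos: [491.7, 18.5, 101.5]
ee_rot: [18.1, 89.9, 2.9]
force: [0.1, 0.2, -0.5]
gripper_width: 59.8
```

```bash
python3 - <<'E'
from h import *
s,p,R=pose(); print(s['time_s'],p,yawy(R),R[:,0],delta([*K0,100]),s['force'])
b=env.grab_frame('scene')[:,:,::-1][120:280,200:360]
cv2.imwrite('pics/b2.png',cv2.resize(b,(600,600),interpolation=2))
E
```

```text
2.45 [491.65087359  18.50178306 101.54925034] 74.76875893090195 [ 1.79153983e-03  8.97027060e-05 -9.99998391e-01] [ 0.15466484 -0.03837504 -0.140208  ] [ 0.06047458  0.19570629 -0.51077802]
```

View pics/b2.png

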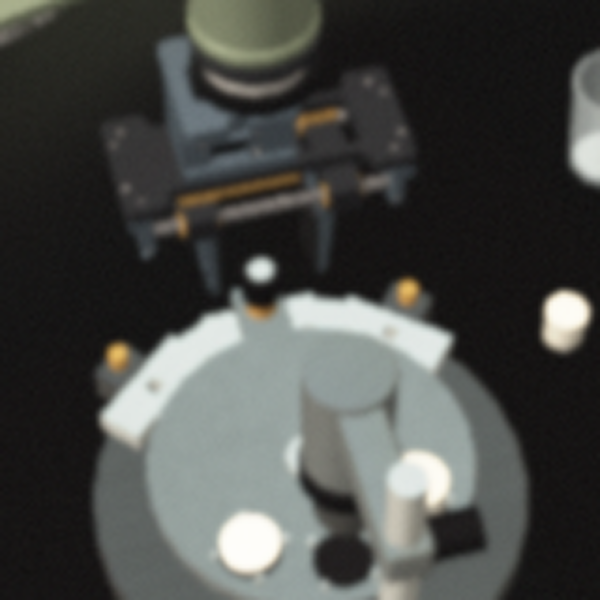

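```bash
python3 - <<'E'
from h import *
s,p,R=pose()
for sg in(-1,1):
  q=p+R[:,0]*25+sg*30*R[:,1]; print(q,proj('scene',q))
print(proj('scene',[490.2,18.5,104]),proj('scene',[490.2,18.5,63]))
b=env.grab_frame('scene')[:,:,::-1][165:225,230:310]
cv2.imwrite('pics/b3.png',cv2.resize(b,(800,600),interpolation=2))
E
```

```text
[484.02073654 -10.48762428  76.79337874] [258.29043302 200.02473148]
[499.78298869  47.40494581  76.83504747] [281.48186338 194.96082334]
[269.38156943 190.36942813] [269.71634651 200.29004579]
```

View pics/b3.png

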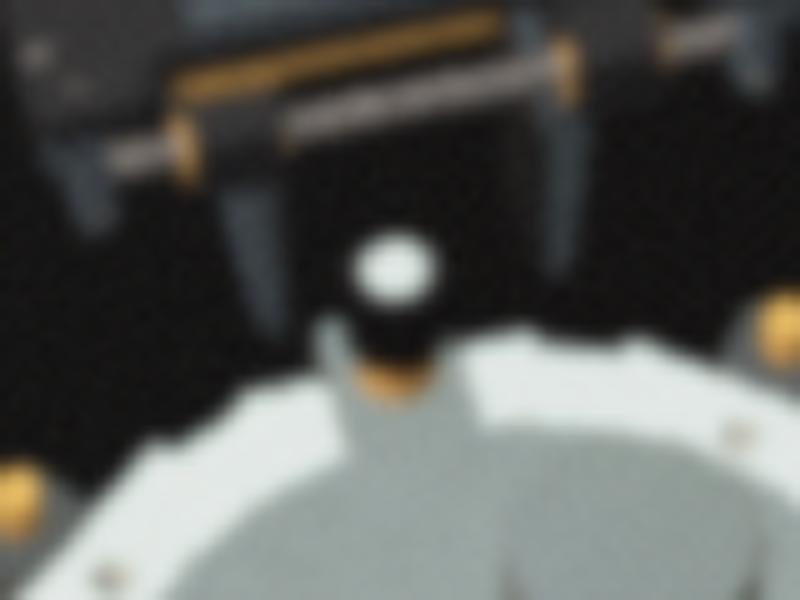

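Emit:
jog_arm --plan '[0.1, 0, -0.14, 0, 0, 0, 0, 0, 0, 0, 0, 0, 0, 0, 0, 0, 0, 0, 0, 0, 0, 0, 0, 0]' --claw 3.2 --newtons 3

```text
time_s: 3.05
ee_pos: [489.6, 18.8, 99.8]
ee_rot: [34.2, 90.0, 18.9]
force: [0.1, 0.7, 0.1]
gripper_width: 31.9
```

```bash
python3 - <<'E'
from h import *
s,p,R=pose()
print(p,s['force'],s['gripper_width'],delta([*K0,100]))
b=env.grab_frame('scene')[:,:,::-1][165:225,230:310]
cv2.imwrite('pics/b4.png',cv2.resize(b,(800,600),interpolation=2))
E
```

```text
[489.55148991  18.7544287   99.81694092] [0.12972396 0.71969219 0.05414771] 31.861625692408143 [-0.01829256 -0.00749634  0.06926245]
```

View pics/b4.png

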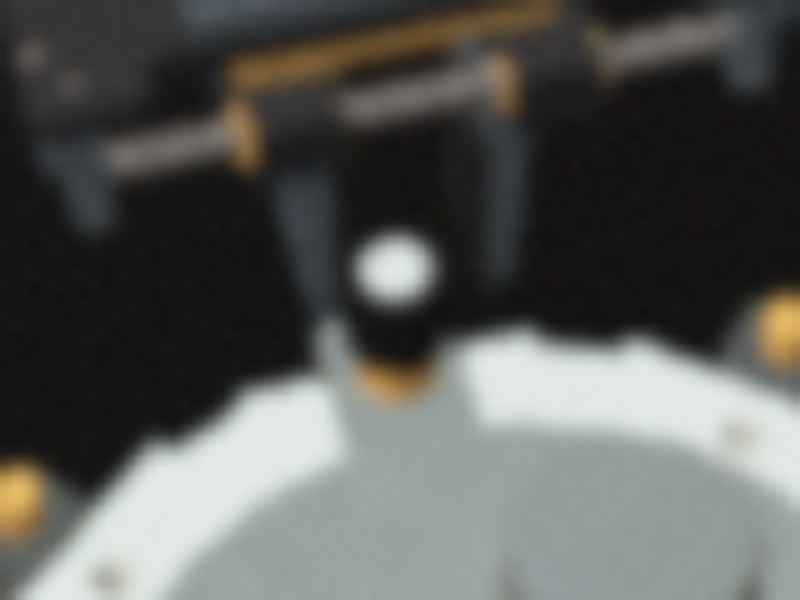

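Emit:
jog_arm --plan '[0, 0, 0, 0, 0, 0, 0, 0, 0, 0, 0, 0, 0, 0, 0, 0]' --claw 2.0 --newtons 3

```text
time_s: 3.43
ee_pos: [489.5, 18.8, 99.7]
ee_rot: [84.8, 90.0, 69.6]
force: [-0.3, -0.1, 0.1]
gripper_width: 19.7
```

```bash
python3 - <<'E'
from h import *
s,p,R=pose()
print(p,R.T@s['force'],s['torque'],s['gripper_width'])
E
```

```text
[489.49614558  18.77560168  99.73347488] [-0.11747475 -0.21940831 -0.23765926] [ 0.03556598 -0.00920174 -0.06562073] 19.73275246168181
```

```bash
python3 - <<'E'
from h import *
b=env.grab_frame('scene')[:,:,::-1][165:225,230:310]
cv2.imwrite('pics/b5.png',cv2.resize(b,(800,600),interpolation=2))
b=env.grab_frame('top')[:,:,::-1]
cv2.imwrite('pics/b6.png',cv2.resize(b[180:300,190:350],(800,600),interpolation=2))
E
```

```text
(no output)
```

View pics/b5.png

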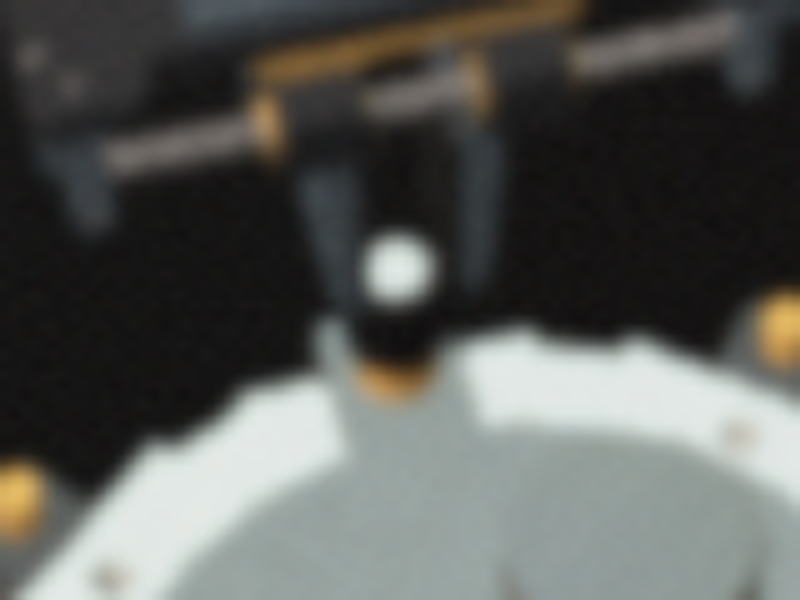

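View pics/b6.png

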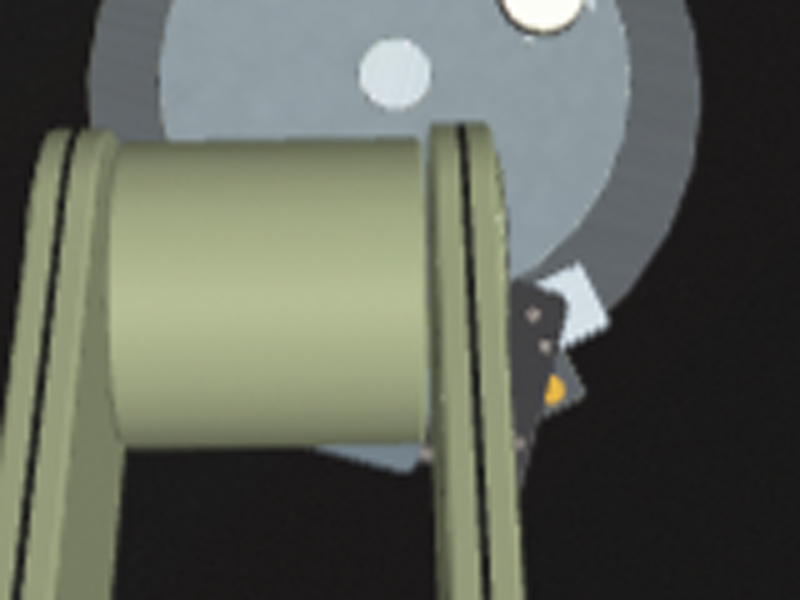

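```bash
python3 - <<'E'
from h import *
s,p,R=pose();print(p)
for z in(154,170,190,210):
    print(z,[onz('top',q,z)[:2].round(0) for q in((303.4,238),(297,278))])
    for a in(-1,1): print([proj('top',p+np.array([0,0,z-p[2]])-89*R[:,1]+a*38*R[:,2]).round(1)])
    for b in (-1,1):
      print('scene',[proj('scene',p+np.array([0,0,z-p[2]])+b*89*R[:,1]+a*38*R[:,2]).round(1) for a in(-1,1)])
b=env.grab_frame('scene')[:,:,::-1]
cv2.imwrite('pics/b7.png',cv2.resize(b[120:220,210:330],(800,667),interpolation=2)[:600])
E
```

```text
[489.48648714  18.76271371  99.73890653]
154 [array([509., -82.]), array([431., -68.])]
[array([291.2, 278.8])]
[array([301. , 241.1])]
scene [array([228.9, 173. ]), array([235.6, 197.5])]
scene [array([300.3, 158.2]), array([309.4, 181.6])]
170 [array([508., -81.]), array([431., -67.])]
[array([291.7, 279. ])]
[array([301.6, 240.6])]
scene [array([228.3, 168.6]), array([235.1, 193.3])]
scene [array([300.5, 153.8]), array([309.7, 177.3])]
190 [array([506., -79.]), array([432., -66.])]
[array([292.3, 279.4])]
[array([302.5, 240. ])]
scene [array([227.6, 163.1]), array([234.4, 187.9])]
scene [array([300.7, 148.1]), array([310.1, 171.8])]
210 [array([505., -77.]), array([432., -64.])]
[array([293. , 279.7])]
[array([303.4, 239.3])]
scene [array([226.8, 157.3]), array([233.7, 182.3])]
scene [array([301. , 142.3]), array([310.6, 166.1])]
```

View pics/b7.png

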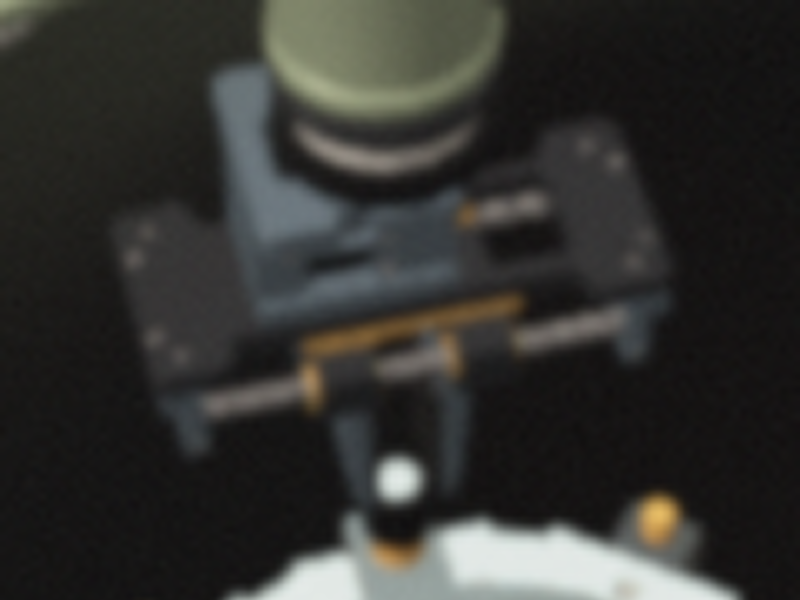

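```bash
python3 - <<'E'
from h import *
b=env.grab_frame('scene')[:,:,::-1][165:225,230:310].astype(float)
b=255*np.clip(b/110,0,1)**.5
cv2.imwrite('pics/b8.png',cv2.resize(b.astype('uint8'),(800,600),interpolation=2))
E
```

```text
(no output)
```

View pics/b8.png

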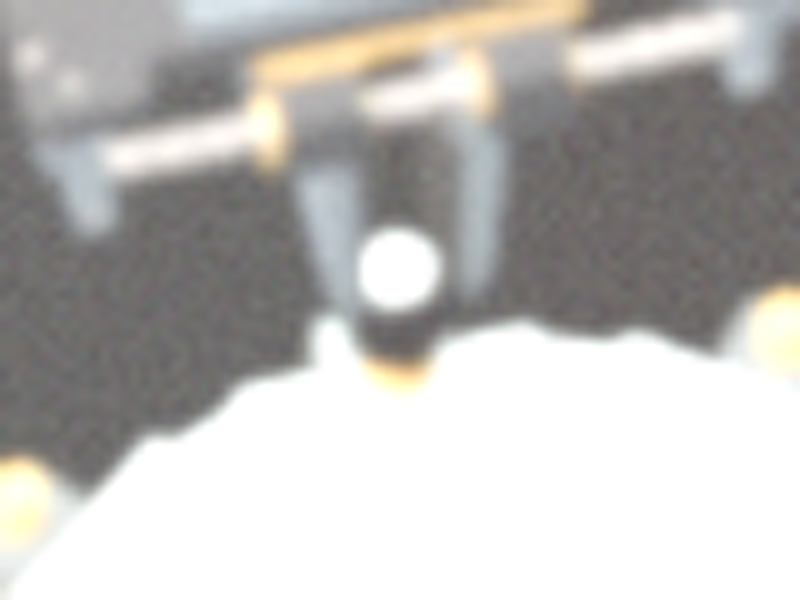

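Emit:
jog_arm --plan '[0, 0, 0, 0, 0, 0, 0, 0, 0, 0, 0, 0, 0, 0, 0, 0]' --claw 1.2

```text
time_s: 3.97
ee_pos: [489.5, 18.8, 99.8]
ee_rot: [74.5, 90.0, 59.2]
force: [-0.2, 1.3, 0.4]
gripper_width: 12.1
```

```bash
python3 - <<'E'
from h import *
s,p,R=pose();print(s['gripper_width'],s['force'])
b=env.grab_frame('scene')[:,:,::-1][165:225,230:310].astype(float)
b=255*np.clip(b/140,0,1)**.5
cv2.imwrite('pics/b9.png',cv2.resize(b.astype('uint8'),(800,600),interpolation=2))
E
```

```text
12.063232499297529 [-0.18828063  1.25771921  0.37558845]
```

View pics/b9.png

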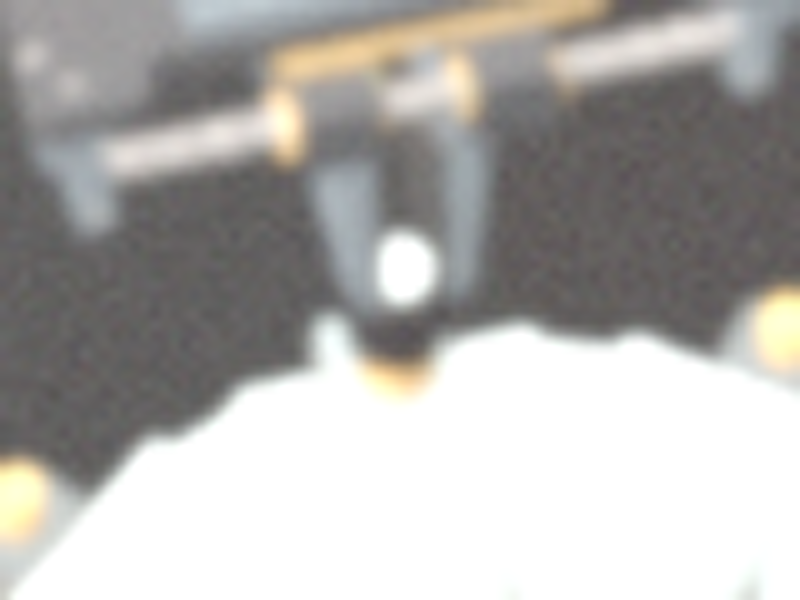

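```bash
python3 - <<'E'
from h import *
s,p,R=pose()
# finger tips in image: left (265.5,195.5) right (276,195)
for q in((265.5,195.7),(276,194.8),(269.5,191.5)):
    o,d=ray('scene',q)
    for rad in(-16,0,16):
        # point where ray's radial coordinate (along tool z) equals p.z+rad
        t=((p@R[:,2]+rad)-o@R[:,2])/(d@R[:,2]); X=o+t*d
        print(q,rad,X.round(1),'tan off',((X-p)@R[:,1]).round(1))
E
```

```text
(265.5, 195.7) -16 [472.2  16.4  63.2] tan off -6.8
(265.5, 195.7) 0 [486.8   8.9  84.8] tan off -10.3
(265.5, 195.7) 16 [501.3   1.3 106.4] tan off -13.7
(276, 194.8) -16 [479.5  43.   57.4] tan off 20.8
(276, 194.8) 0 [493.9  34.9  79.1] tan off 16.8
(276, 194.8) 16 [508.2  26.8 100.9] tan off 12.7
(269.5, 191.5) -16 [475.1  26.8  77. ] tan off 4.0
(269.5, 191.5) 0 [489.6  19.1  98.3] tan off 0.3
(269.5, 191.5) 16 [504.   11.3 119.7] tan off -3.3
```

Emit:
jog_arm --plan '[0, 0, 0, 0, 0, 0, 0, 0, 0, 0, 0, 0, 0, 0, 0, 0, 0.5, 0, 0, 0, 0.5, 0, 0, 0, 0, 0, 0, 0]' --claw 4.6

```text
time_s: 4.6
ee_pos: [488.6, 18.8, 88.5]
ee_rot: [-166.5, 89.9, 178.3]
force: [-0.2, 0.3, 0.4]
gripper_width: 45.8
```

```bash
python3 - <<'E'
from h import *
s,p,R=pose();print(s['gripper_width'],s['force'],p,s['qpos'])
b=env.grab_frame('scene')[:,:,::-1][165:225,230:310].astype(float)
b=255*np.clip(b/200,0,1)**.5
cv2.imwrite('pics/b10.png',cv2.resize(b.astype('uint8'),(800,600),interpolation=2))
E
```

```text
45.785764538156364 [-0.22162284  0.31590291  0.35721615] [488.56007996  18.75998388  88.52828113] [ 8.46950525e-01  1.68806875e+01  1.10142468e+02  7.48982454e-03
  5.31120254e+01 -7.39177973e+01]
```

View pics/b10.png

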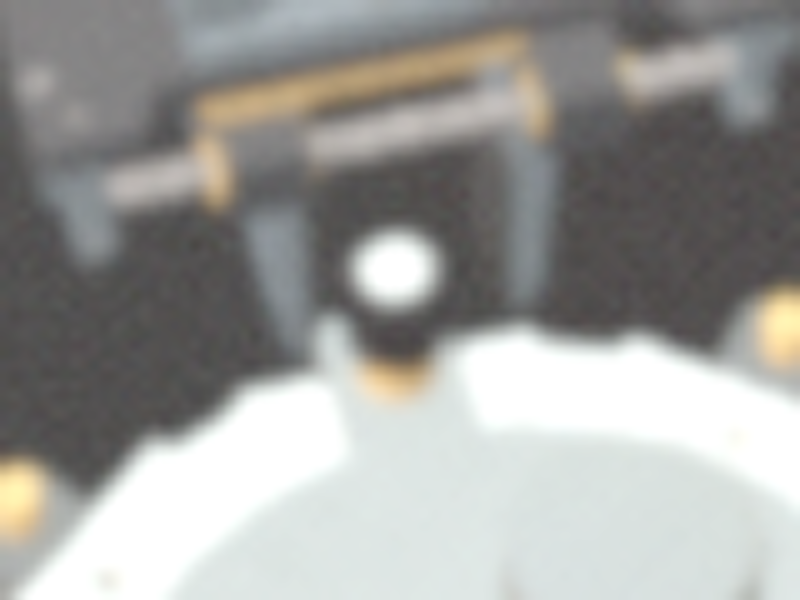

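Emit:
jog_arm --plan '[0.4, 0, 0, 0, 0.4, 0, 0, 0, 0, 0, 0, 0, 0, 0, 0, 0]'

```text
time_s: 4.98
ee_pos: [489.3, 18.8, 81.4]
ee_rot: [-171.7, 90.0, 173.1]
force: [-0.7, 0.3, 0.1]
gripper_width: 46.2
```

Emit:
jog_arm --plan '[0, 0, 0, 0, 0, 0, 0, 0, 0, 0, 0, 0, 0, 0, 0, 0, 0, 0, 0, 0]' --claw 2.2

```text
time_s: 5.4
ee_pos: [489.5, 18.7, 81.9]
ee_rot: [-9.6, 90.0, -24.9]
force: [-0.2, -0.4, 0.1]
gripper_width: 25.5
```

```bash
python3 - <<'E'
from h import *
s,p,R=pose();print(s['time_s'],s['gripper_width'],s['force'],p)
b=env.grab_frame('scene')[:,:,::-1][165:225,230:310].astype(float)
b=255*np.clip(b/200,0,1)**.5
cv2.imwrite('pics/b11.png',cv2.resize(b.astype('uint8'),(800,600),interpolation=2))
E
```

```text
5.4 25.471984063185655 [-0.15861823 -0.43089931  0.08738946] [489.51226388  18.66721809  81.88375093]
```

View pics/b11.png

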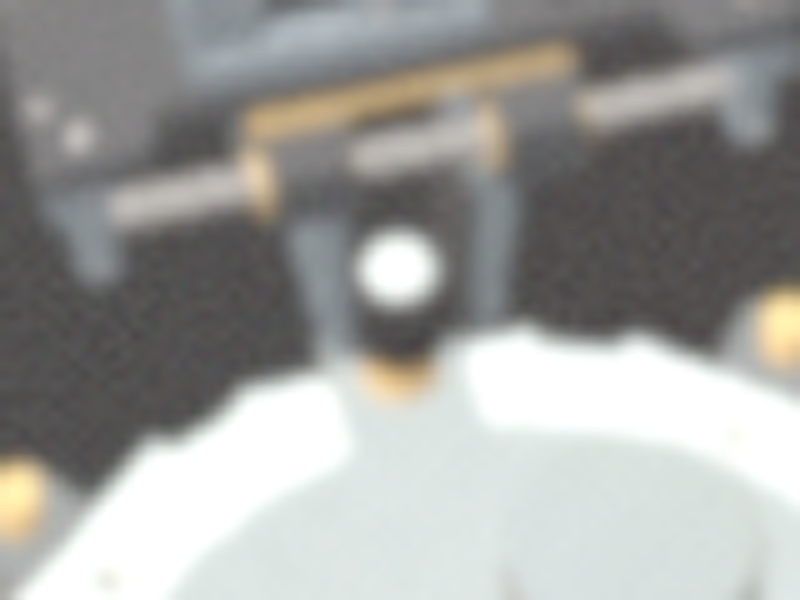

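Emit:
jog_arm --plan '[0, 0, 0, 0, 0, 0, 0, 0, 0.3, 0, 0, 0, 0.3, 0, 0, 0, 0, 0, 0, 0]' --claw 3.4

```text
time_s: 5.87
ee_pos: [488.9, 18.8, 75.0]
ee_rot: [-169.8, 89.9, 175.0]
force: [0.2, 0.2, -0.5]
gripper_width: 33.4
```

Emit:
jog_arm --plan '[0, 0, 0, 0, 0, 0, 0, 0, 0, 0, 0, 0]' --claw 1.5 --newtons 4

```text
time_s: 6.12
ee_pos: [489.3, 18.7, 75.6]
ee_rot: [-161.7, 90.0, -176.9]
force: [-1.0, -0.8, -1.6]
gripper_width: 26.0
```

Emit:
jog_arm --plan '[0, 0, 0, 0, 0, 0, 0, 0]' --newtons 20

```text
time_s: 6.28
ee_pos: [489.4, 18.7, 75.6]
ee_rot: [-175.4, 90.0, 169.3]
force: [0.3, -0.2, -2.1]
gripper_width: 25.2
```

```bash
python3 - <<'E'
from h import *
s,p,R=pose();print(s['time_s'],s['gripper_width'],s['force'],p,R.T@s['force'])
b=env.grab_frame('scene')[:,:,::-1][165:225,230:310].astype(float)
b=255*np.clip(b/200,0,1)**.5
cv2.imwrite('pics/b12.png',cv2.resize(b.astype('uint8'),(800,600),interpolation=2))
E
```

```text
6.2833 25.209677630855808 [ 0.25986418 -0.20099305 -2.06136718] [489.36472485  18.74077019  75.59113184] [ 2.06130156 -0.12558565  0.30401703]
```

View pics/b12.png

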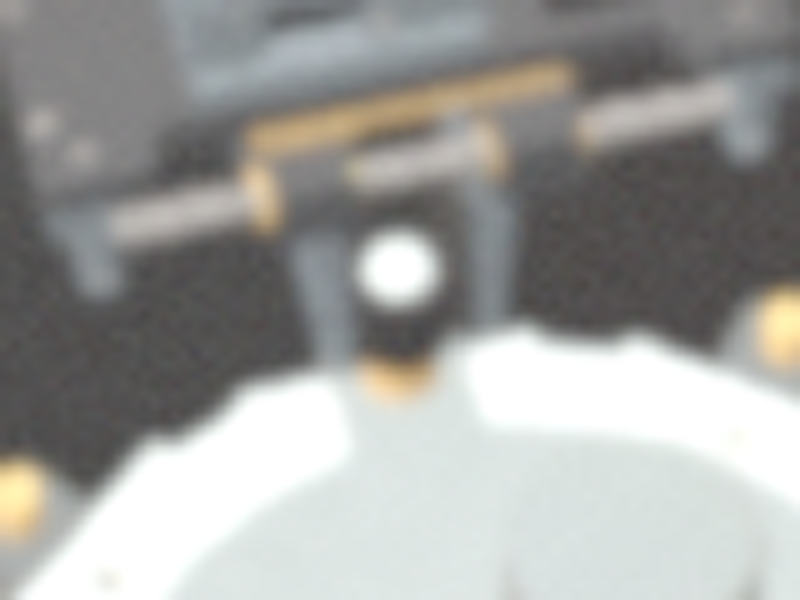

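Emit:
jog_arm --plan '[-0.2, 0, 0, 0, -0.2, 0, 0, 0, -0.2, 0, 0, 0, -0.2, 0, 0, 0, -0.2, 0, 0, 0, -0.2, 0, 0, 0, -0.2, 0, 0, 0, -0.15, 0, 0, 0, 0, 0, 0, 0, 0, 0, 0, 0, 0, 0, 0, 0]'

```text
time_s: 7.25
ee_pos: [489.3, 18.7, 91.2]
ee_rot: [-167.8, 90.0, 177.0]
force: [2.3, 0.4, -10.1]
gripper_width: 25.3
```

```bash
python3 - <<'E'
from h import *
s,p,R=pose();print(s['time_s'],s['gripper_width'],s['force'],p,R.T@s['force'])
b=env.grab_frame('scene')[:,:,::-1][165:225,230:310].astype(float)
b=255*np.clip(b/200,0,1)**.5
cv2.imwrite('pics/b13.png',cv2.resize(b.astype('uint8'),(800,600),interpolation=2))
E
```

```text
7.25 25.292269216096955 [  2.34855968   0.36923917 -10.10977721] [489.2808845   18.7301902   91.21820301] [10.10901761  0.97423771  2.17216236]
```

View pics/b13.png

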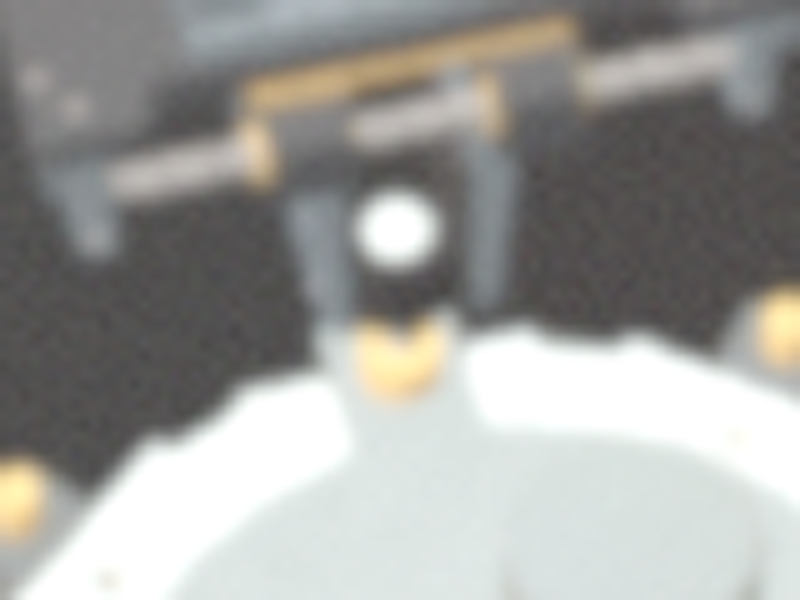

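Emit:
jog_arm --plan '[0, -0.33, 0.004, -0.25, 0, -0.66, 0.017, -0.5, 0, -0.66, 0.017, -0.5, 0, -0.66, 0.017, -0.5, 0, -0.66, 0.017, -0.5, 0, -0.33, 0.004, -0.25, 0, 0, 0, 0, 0, 0, 0, 0]'

```text
time_s: 7.97
ee_pos: [484.7, -14.1, 91.1]
ee_rot: [-154.5, 90.0, -154.8]
force: [0.9, -1.3, -10.5]
gripper_width: 24.9
```

```bash
cat >> h.py <<'E'
def rep():
    s,p,R=pose(); v=p[:2]-C; 
    print('t',s['time_s'],'w',round(s['gripper_width'],1),'Ftool',(R.T@s['force']).round(1),'p',p.round(1),'r',np.hypot(*v).round(1),'turn',((np.degrees(np.arctan2(v[1],v[0]))-164.8)%360).round(2),'yawturn',(yawy(R)-74.77).round(2))
E
python3 -c "
from h import *
rep()"
```

```text
t 7.9667 w 24.9 Ftool [10.5 -1.3  0.9] p [484.7 -14.1  91.1] r 126.5 turn 15.05 yawturn 14.95
```

Emit:
jog_arm --plan '[0, -0.33, 0.004, -0.25, 0, -0.66, 0.017, -0.5, 0, -0.66, 0.017, -0.5, 0, -0.66, 0.017, -0.5, 0, -0.66, 0.017, -0.5, 0, -0.66, 0.017, -0.5, 0, -0.33, 0.004, -0.25, 0, 0, 0, 0, 0, 0, 0, 0, 0, 0, 0, 0]'

```text
time_s: 8.8
ee_pos: [490.5, -52.8, 91.0]
ee_rot: [-178.0, 89.9, -160.3]
force: [1.1, -1.9, -11.6]
gripper_width: 25.4
```

```bash
python3 -c "
from h import *
rep()
for n in('scene','top'):cv2.imwrite(f'pics/m_{n}.png',env.grab_frame(n)[:,:,::-1])
b=cv2.imread('pics/m_scene.png')[150:310,210:350]; cv2.imwrite('pics/m1.png',cv2.resize(b,None,fx=3.7,fy=3.7,interpolation=2))"
```

```text
t 8.8 w 25.4 Ftool [11.6 -2.2  0.5] p [490.5 -52.8  91. ] r 126.6 turn 32.86 yawturn 32.97
```

View pics/m1.png

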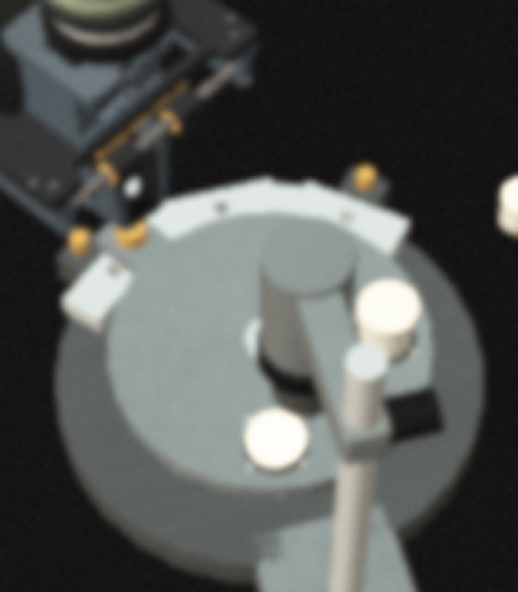

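Emit:
jog_arm --plan '[0, -0.331, 0.004, -0.25, 0, -0.331, 0.004, -0.25, 0, -0.331, 0.004, -0.25, 0, 0, 0, 0, 0.1, 0, 0, 0, 0.1, 0, 0, 0, 0, 0, 0, 0, 0, 0, 0, 0]'

```text
time_s: 9.57
ee_pos: [493.9, -62.0, 89.0]
ee_rot: [147.5, 89.9, 169.8]
force: [-1.2, -1.7, -10.7]
gripper_width: 25.0
```

```bash
python3 -c "
from h import *
rep()"
```

```text
t 9.5667 w 25.0 Ftool [10.7 -1.1 -1.8] p [493.9 -62.   89. ] r 126.6 turn 37.3 yawturn 37.48
```

Emit:
jog_arm --plan '[0.05, 0, 0, 0, 0.05, 0, 0, 0, 0, 0, 0, 0]'

```text
time_s: 9.82
ee_pos: [493.9, -62.0, 88.1]
ee_rot: [139.3, 89.9, 161.6]
force: [-2.1, -0.2, -9.7]
gripper_width: 25.2
```

Emit:
jog_arm --plan '[0, 0, 0, 0, 0, 0, 0, 0, 0, 0, 0, 0]' --claw 2.9

```text
time_s: 10.07
ee_pos: [496.8, -62.4, 89.9]
ee_rot: [-26.9, 89.7, -4.6]
force: [0.4, -0.7, 0.8]
gripper_width: 29.0
```

```bash
python3 -c "
from h import *
rep()
b=env.grab_frame('scene')[:,:,::-1][165:245,210:310].astype(float)
b=255*np.clip(b/200,0,1)**.5
cv2.imwrite('pics/d1.png',cv2.resize(b.astype('uint8'),(750,600),interpolation=2))"
```

```text
t 10.0667 w 29.0 Ftool [-0.8 -0.8  0.1] p [496.8 -62.4  89.9] r 124.1 turn 37.95 yawturn 37.49
```

View pics/d1.png

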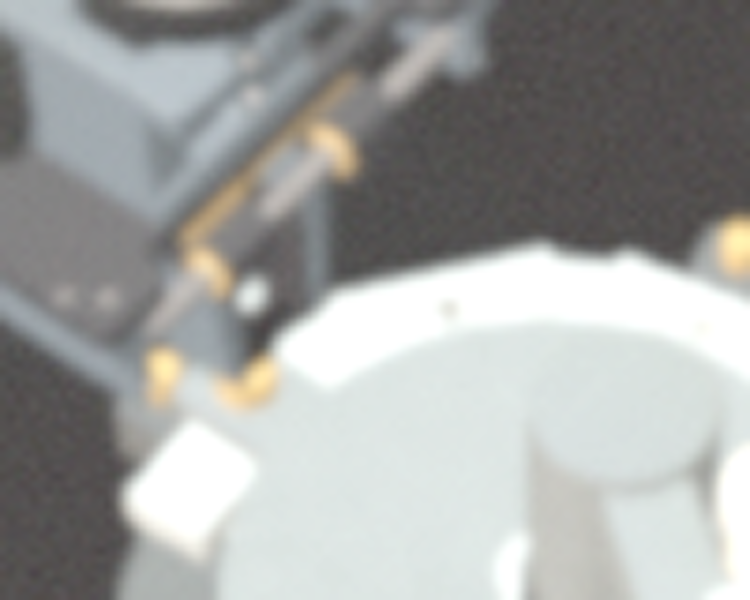

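Emit:
jog_arm --plan '[0, 0, 0, 0, 0, -0.1, 0, -0.075, 0, -0.1, 0, -0.075, 0, -0.1, 0, -0.075, 0, -0.1, 0, -0.075, 0, 0, 0, 0, 0, 0, 0, 0]'

```text
time_s: 10.7
ee_pos: [496.1, -65.8, 88.2]
ee_rot: [31.5, 90.0, 55.6]
force: [-0.4, 2.9, 1.6]
gripper_width: 29.3
```

```bash
python3 -c "
from h import *
rep()"
```

```text
t 10.7 w 29.3 Ftool [-1.6  2.8  0.8] p [496.1 -65.8  88.2] r 126.1 turn 39.25 yawturn 39.29
```

Emit:
jog_arm --plan '[0, -0.05, 0.001, -0.038, 0, -0.05, 0.001, -0.038, 0, -0.05, 0.001, -0.038, 0, -0.05, 0.001, -0.038, 0, -0.05, 0.001, -0.038, 0, -0.05, 0.001, -0.038, 0, 0, 0, 0]'

```text
time_s: 11.28
ee_pos: [497.1, -68.9, 88.0]
ee_rot: [-167.9, 90.0, -142.4]
force: [-0.2, 1.4, -1.5]
gripper_width: 29.0
```

```bash
python3 -c "
from h import *
rep()"
```

```text
t 11.2833 w 29.0 Ftool [1.5 1.4 0.5] p [497.1 -68.9  88. ] r 126.5 turn 40.73 yawturn 40.69
```

Emit:
jog_arm --plan '[0, -0.05, 0.001, -0.038, 0, -0.05, 0.001, -0.038, 0, -0.05, 0.001, -0.038, 0, -0.05, 0.001, -0.038, 0, 0, 0, 0]'

```text
time_s: 11.7
ee_pos: [498.2, -70.7, 88.2]
ee_rot: [-125.0, 90.0, -98.6]
force: [-0.2, 1.0, -0.5]
gripper_width: 28.8
```

```bash
python3 -c "
from h import *
rep()
b=env.grab_frame('scene')[:,:,::-1][165:245,210:310].astype(float)
b=255*np.clip(b/200,0,1)**.5
cv2.imwrite('pics/d2.png',cv2.resize(b.astype('uint8'),(750,600),interpolation=2))"
```

```text
t 11.7 w 28.8 Ftool [0.5 0.9 0.3] p [498.2 -70.7  88.2] r 126.3 turn 41.68 yawturn 41.61
```

View pics/d2.png

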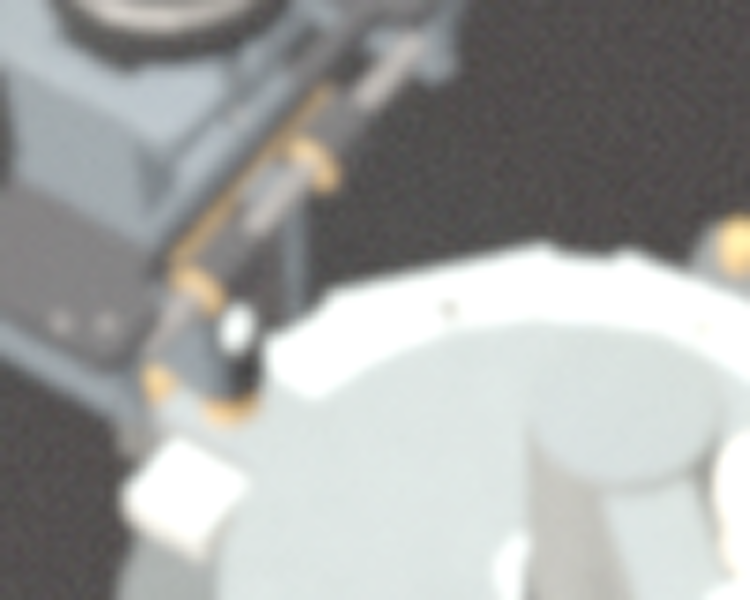

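Emit:
jog_arm --plan '[0, -0.05, 0.001, 0, 0, -0.05, 0.001, 0, 0, 0, 0, 0]'

```text
time_s: 12.0
ee_pos: [498.5, -71.3, 88.3]
ee_rot: [156.4, 90.0, -177.3]
force: [-1.5, 1.2, -0.3]
gripper_width: 28.8
```

```bash
python3 -c "
from h import *
rep()"
```

```text
t 12.0 w 28.8 Ftool [ 0.3  1.7 -0.8] p [498.5 -71.3  88.3] r 126.3 turn 41.99 yawturn 41.58
```

Emit:
jog_arm --plan '[0, -0.05, 0.001, 0, 0, -0.05, 0.001, 0, 0, 0, 0, 0]'

```text
time_s: 12.25
ee_pos: [498.9, -72.2, 88.2]
ee_rot: [159.0, 90.0, -174.6]
force: [-2.3, 1.1, 0.0]
gripper_width: 29.1
```

```bash
python3 -c "
from h import *
rep()"
```

```text
t 12.25 w 29.1 Ftool [-0.   1.9 -1.6] p [498.9 -72.2  88.2] r 126.3 turn 42.44 yawturn 41.57
```

Emit:
jog_arm --plan '[0, -0.05, 0.001, 0, 0, -0.05, 0.001, 0, 0, 0, 0, 0]'

```text
time_s: 12.5
ee_pos: [499.2, -72.8, 88.2]
ee_rot: [118.8, 89.9, 145.1]
force: [-2.7, 2.0, 0.2]
gripper_width: 29.2
```

```bash
python3 -c "
from h import *
rep()
b=env.grab_frame('scene')[:,:,::-1][165:245,210:310].astype(float)
b=255*np.clip(b/200,0,1)**.5
cv2.imwrite('pics/d3.png',cv2.resize(b.astype('uint8'),(750,600),interpolation=2))"
```

```text
t 12.5 w 29.2 Ftool [-0.2  3.  -1.5] p [499.2 -72.8  88.2] r 126.3 turn 42.76 yawturn 41.56
```

View pics/d3.png

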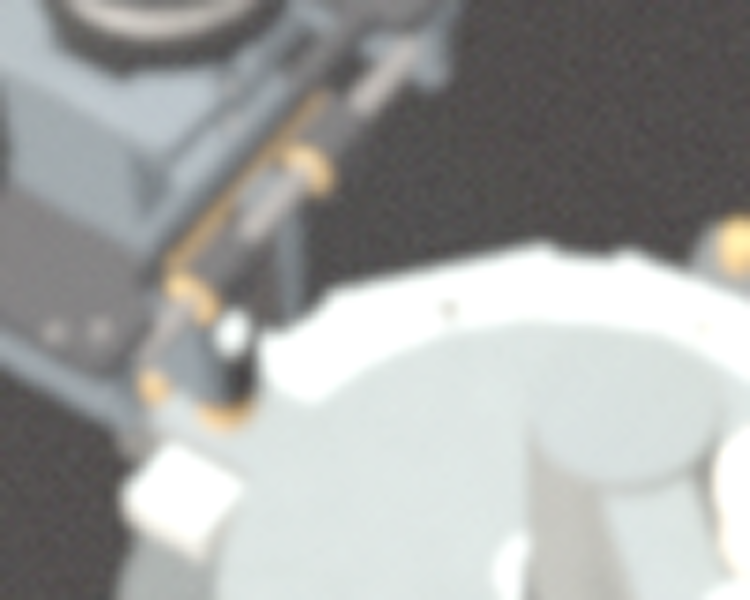

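Emit:
jog_arm --plan '[0, 0.1, 0, 0, 0, 0.1, 0, 0, 0, 0, 0, 0, 0, 0, 0, 0, 0, -0.1, 0, 0, 0, -0.1, 0, 0, 0, -0.05, 0, 0, 0, -0.05, 0, 0, 0, 0, 0, 0, 0, 0, 0, 0]'

```text
time_s: 13.38
ee_pos: [499.7, -72.9, 88.3]
ee_rot: [81.4, 89.9, 107.7]
force: [-0.8, 5.1, 2.5]
gripper_width: 29.0
```

```bash
python3 -c "
from h import *
rep()"
```

```text
t 13.3833 w 29.0 Ftool [-2.4  4.9  1.5] p [499.7 -72.9  88.3] r 125.9 turn 42.87 yawturn 41.52
```

Emit:
jog_arm --plan '[0, -0.05, 0, 0, 0, -0.05, 0, 0, 0, 0, 0, 0, 0, 0, 0, 0]'

```text
time_s: 13.72
ee_pos: [499.7, -73.0, 88.2]
ee_rot: [88.0, 89.8, 114.3]
force: [-1.0, 8.1, 2.0]
gripper_width: 29.4
```

```bash
python3 -c "
from h import *
rep()"
```

```text
t 13.7167 w 29.4 Ftool [-2.   7.7  2.7] p [499.7 -73.   88.2] r 126.0 turn 42.93 yawturn 41.5
```

Emit:
jog_arm --plan '[0, 0.1, 0, 0, 0, 0.1, 0, 0, 0, 0.1, 0, 0, 0, 0.05, 0, 0, 0, 0, 0, 0, 0, 0, 0, 0, 0, 0, 0, 0]' --claw 4.6

```text
time_s: 14.3
ee_pos: [499.0, -71.8, 88.2]
ee_rot: [-60.5, 90.0, -34.2]
force: [0.4, 0.1, -0.8]
gripper_width: 46.3
```

Emit:
jog_arm --plan '[-0.5, 0, 0, 0, -1, 0, 0, 0, -2, 0, 0, 0, -3, 0, 0, 0, -3, 0, 0, 0, -3, 0, 0, 0, 0, 0, -3, 0, 0, 0, -3, 0, 0, 0, -3, 0, 0, 0, -3, 0, 0, 0, 0, 0, 0, 0, 0, 0]'

```text
time_s: 15.3
ee_pos: [390.8, -125.4, 214.4]
ee_rot: [-39.2, 89.9, -13.0]
force: [0.3, -0.9, 0.3]
gripper_width: 45.9
```

```bash
python3 -c "
from h import *
rep()
for n in('scene','top'):cv2.imwrite(f'pics/f_{n}.png',env.grab_frame(n)[:,:,::-1])
b=cv2.imread('pics/f_scene.png')[170:330,210:350]; a=cv2.imread('pics/f_top.png')[125:285,190:330]
cv2.imwrite('pics/f1.png',np.hstack([cv2.resize(a,(400,457),interpolation=2),cv2.resize(b,(400,457),interpolation=2)]))"
```

```text
t 15.3 w 45.9 Ftool [-0.2 -1.  -0.2] p [ 390.8 -125.4  214.4] r 246.8 turn 41.92 yawturn 41.45
```

View pics/f1.png

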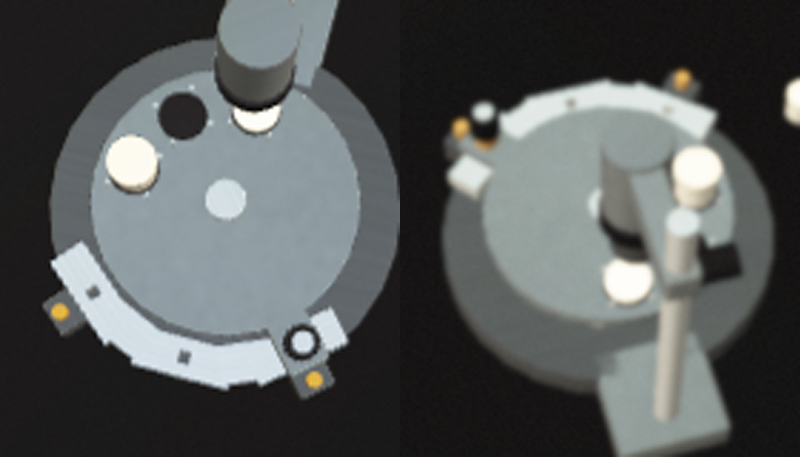

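```bash
python3 - <<'E'
from h import *
cs={}
for n in('top','scene'):
    im=cv2.imread(f'pics/f_{n}.png'); m=(im.max(2)>85).astype('uint8')
    k,_,st,ce=cv2.connectedComponentsWithStats(m)
    for i in range(1,k):
        if 30<st[i,4]<90: print(n,ce[i].round(1),st[i,2:])
    m=(im.min(2)>215).astype('uint8');k,_,st,ce=cv2.connectedComponentsWithStats(m)
    for i in range(1,k):
        if 80<st[i,4]<300 and 190<ce[i][0]<350: print(n,'w',ce[i].round(1),st[i,2:])
E
```

```text
top [295.6 244.4] [ 8  8 56]
top [322.7 294. ] [14 12 63]
top [301.9 304.3] [10 10 48]
top w [235.6 180.7] [ 18  17 229]
scene [314.5   1.7] [18  6 67]
scene [184.  120.2] [12 13 49]
scene [158.9 149.3] [24 14 63]
scene [238.7 208.9] [ 8  7 47]
scene w [294.9 206.1] [ 49  17 260]
scene w [256.7 209.5] [ 21  14 139]
scene w [313.5 228.4] [ 16  14 174]
scene w [289.1 267.8] [ 16  13 169]
scene w [332. 416.] [ 19   9 102]
```

```bash
python3 - <<'E'
from h import *
X,e=tri((295.6,244.4),(238.7,208.9));print('knob top',X,e)
X=onz('top',(295.6,244.4),104)[:2]-C;print(np.hypot(*X),(np.degrees(np.arctan2(X[1],X[0]))-164.8)%360)
d=onz('scene',(289.1,267.8),71);L=C+75*np.array([np.cos(np.radians(-15.2)),np.sin(np.radians(-15.2))]);print('dish',d,'lens',L,np.hypot(*(d[:2]-L)))
print('jar',tri((235.6,180.7),(313.5,228.4)))
print('dish start by same',onz('scene',(266.1,264),71))
E
```

```text
knob top [498.85512438 -70.78713318  99.52204087] 1.3058313526166656
125.25968574097675 41.492952648718926
dish [684.53650362 -41.18891978  71.        ] lens [683.57623709 -34.0641884 ] 7.189152182734876
jar (array([635.53633193,  55.96793269,  95.78456047]), np.float64(2.098965010307028))
dish start by same [649.28669867 -81.61454413  71.        ]
```

```bash
python3 -c "
from h import *
print(env.job_done()); rep()"
```

```text
the job is handed in; nothing more can be done
None
the job is handed in; nothing more can be done
```

I brought the dish under the lens and handed the job in at about 15 s; by my checks the pin is home in the -y hole. I gripped the knob, pulled the pin about 15 mm, and turned the table +33° and then on to about 37° with the pin out. I then let the pin ride on the ring and dragged it with loosely open fingers until it dropped into the hole.

**Checks that agreed**
- **Pin home:** the knob top triangulates to 99.5 mm, against 99.7 mm at the start with the pin home. A gentle push of about 8 N no longer moved the table.
- **Angle:** the turn measures about 41.5°, which puts the dish about 4.6 mm from the lens axis (limit 12 mm).
- **Released:** the gripper was backed well away, and the last pictures showed dish and jar upright in their seats.

**Checks that failed or disagreed**
- **First grasp missed:** with the TCP at 100 mm the fingers closed above the knob, although the stated fingertip offset says they should have met it. I went about 24 mm lower and then gripped it.
- **Heights read low:** triangulated heights came out about 4 mm too low throughout.
- **Dish distance:** measured directly in the scene picture it came out 7.2 mm, not 4.6 mm. That view was already about 2 mm off for the dish at the start.

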